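# Stack two wooden discs and hold the drill guide over them

## Task

Lay the dark wooden disc centred on the round steel plate, then the light wooden disc squarely on top of it and let go of the stack. Only then push the red lock button on the blue housing right down, pull the telescoping arm out by its orange handle until its yellow pointer is level with the red mark on the scale, and finish holding it there by the handle (it springs back if let go). Leave the plate with its red mark where it is set, and everything else on the bench undisturbed.

Things in the scene. Friction and masses are not known exactly. Their poses are not given: they have to be found in the camera images.
- rig: drill-guide rig, bolted down, yaw and place vary: base rail 90 wide (x), y -350 to 190, 16 thick; blue housing 70 wide, y -340 to -140, top 120 above the bench; white scale strip with ticks every 10 mm at x 53 to 81, top 40 above the bench. Origin on the bench, mid-width. The arm slides out of the housing along the rig's +y, over the plate; z up.
- plate_top (a point): centre of the top face of the round steel plate (100 diameter, red ring of 69 drawn on it), 34 above the bench. Its saddle is clamped on the rail at x = 0, y = 80 to 120 of the rig (40 N would shift it). Axes as the rig's.
- mark (a point): top of the red mark (4 mm wide along the rig's y) on the scale strip, 44 above the bench; part of the plate's saddle, level with the plate's centre and 67 mm from it in the rig's +x. Axes as the rig's.
- pointer (a point): tip of the arm's yellow pointer, a 5 mm rod hanging to 51.5 above the bench, clear over the mark; moves with the arm. In the rig's frame x = 67, and y = -30 with the arm fully in. The steel drill bush (32 diameter, underside 78 above the bench) is the arm's tip, at the same y and x = 0: over the plate's centre when the pointer is at the mark.
- handle (a point): orange handle on the telescoping arm: block 24 wide (x), 30 long (y), 54 tall; this point is the centre of its underside, 103 above the bench (top at 157), 60 mm behind the pointer (rig's -y) at the rig's x = 0. Pinch it from above across the 24 mm (closing along the rig's x). 35 mm free between it and the housing when the arm is in. Axes as the rig's.
- boom (a joint): how far the telescoping arm is drawn out, m: 0 fully in (the start), at most 0.175; the pointer meets the mark somewhere between 0.11 and 0.15. A pin blocks it at about 2 mm until the lock button is down. A spring pulls it back with 2 N when in, 3.5 N when out, plus little friction.
- lock (a joint): travel of the lock button, m: 0 up (locked, the start), 0.008 right down (arm released; the pin is clear beyond 0.005). Pushing takes about 3 N, and it stays down where it is left.
- lock_top (a point): centre of the top of the red lock button (28 diameter) on the blue housing, at x 0, y -200 of the rig; 132 above the bench when up, moves straight down 8 mm.
- disc_dark: the dark wooden disc, 56 diameter, 16 thick, 35 g, lying flat; origin at the centre of its underside. It goes first, on the plate.
- disc_light: the light wooden disc, 56 diameter, 16 thick, 35 g, lying flat; origin at the centre of its underside. It goes on the dark one. The discs' places are swapped at random.
- disc_green: a bystander: green plastic disc of the same size as the wooden ones (56 diameter, 16 thick, 35 g); origin at the centre of its underside
- glue: a bystander: white round glue bottle, 50 diameter, 130 tall; origin at the centre of its underside
- tape: a bystander: blue roll of tape lying flat, 84 outer diameter, 24 tall; origin at the centre of its underside
- mug: a bystander: white mug, 76 diameter, 85 tall; origin at the centre of its underside
Things that resemble listed ones, but are neither listed nor needed, are in the scene too. There is more than one size of the disc_dark; the one meant has the size given above.

How it is judged:
By the outcome, as a careful person would: the job done as asked, in the order asked, and still so for the second after the job is handed in, while the arm keeps its last pose, push and grip.
It also fails if it takes over 67 s, if anything falls off the work surface, if the arm or the gripper's body presses on something with over 40 N, if the wrist force passes 120 N, or if a joint passes its speed limit or range.

## Robot

A 6-joint arm with a two-finger parallel gripper is mounted at the origin on the work surface. World frame = base frame: x ahead of the robot, y to its left, z up, the work surface at z = 0. Lengths are in m, angles in rad, forces in N, time in s.
With the tool pointing down it reaches from about 0.4 to 0.825 m from the base axis. Payload 7 kg.
Tool frame: the origin (TCP) lies midway between the tips of the shut fingers; the grasp point (between the pads) lies 19 mm behind it; z points along the fingers, y is the line along which they close (so a half turn about z gives the same grasp; the last joint's range is limited). The gripper opens to 88 mm and grips with 3 to 60 N. Pads are 19 mm wide; open, the fingers measure 130 mm over their backs; the gripper's body (78 mm by 193 mm) begins 47 mm behind the grasp point.
Start: joints at [1.461, 0.359, 0.012, 0, -1.224, -0.288], TCP at [0.261, 0.622, 0.227] pointing down, gripper open.
Joint ranges: [-3.07, 3.07], [-1.43, 2.12], [-1.02, 1.25], [-3.03, 1.67], [-3.05, -0], [-3.03, 3.03]. Speed limits (rad/s): [2.39, 2.39, 3.01, 3.14, 3.14, 3.14].

## Interface

Orientations are given as [roll, pitch, yaw] about the fixed x, y, z axes, in that order (R = Rz(yaw) Ry(pitch) Rx(roll)).
In Python, from station import arm gives the robot as it stands.
- The arm moves only by the tool servo_tool, never from a script. Its argument "deltas" is a list of rows, each a list of 7 numbers: the closure, from -1 (fully open) to 1 (shut), then the shift along the tool's x, y, z in mm, then the turn, a rotation vector about the tool's x, y, z in degrees. In form: [[gripper, x, y, z, ax, ay, az], ...]. A call has 1 to 20 rows; each row shifts and turns the commanded pose from where the row before left it, along the tool's axes as they then stand; what a row does not reach is not made up. A row lasts 1/12 s, in which the tool goes at most 41.7 mm and 7.16 degrees, less where a joint would pass 70% of its speed; a pose out of reach is approached as far as the arm can. A call is refused whole if a number of a shift passes 41.7 or a number of a turn 7.16, either way. A call with a gripper value outside its range is refused whole. The fingers move at their own pace and stop on an object; "squeeze" is the grip in N (left out, the last holds). Time passes only in rows, so rows that do not move let the fingers close. It gives the time, the measured TCP pose, the force, the opening and the grip force at its end, in the units of the state.
- arm.get_state(): the state, without advancing time (a new reading comes with each control period).
- arm.grab_frame(name): name is "scene" or "top" or "wrist"; returns a dict with "color" (420x560x3 uint8, red, green, blue), "K" (3x3 intrinsics, pixels), "position" and "orientation" of the camera in the world. Camera axes: x right, y down, z forward; pixel columns grow to the right and rows downward; lengths in m; the calibration is good to about 2 mm. A picture is of the moment at which its call begins. There is no depth.
- arm.job_done(): hands the job in; it is judged then, once.
Trained networks look in a picture, given as the dict that the camera call returned (one of the last four; its "shot" number tells which), for a name from the list of things; names that differ only in an ending like _2 or _b are one class to them, and where a whole thing is asked for, a point or a joint stands for the part that bears it (a point fixed in the world has none). Each returns a list of dicts, best first, with "conf" (0 to 1); they miss things now and then, are a little off and sometimes report something else, mostly with a low value. They report only what shows in the picture. A call takes as long as a camera call. They do not tell look-alikes from the thing itself.
- arm.recognise(query, picture): "at" ([x, y, z] in m, in the coordinates of the camera as it stood for that picture, good to about 4 mm: the middle of the surface that is visible of it).
The state is a dict: "t": time; "q": joint angles; "qd": joint speeds; "joint_efforts": joint torques, N m; "eef_pos": TCP position; "ee_rot": TCP orientation; "force": force on the tool from outside, world axes, zero at the start; "moment": the same for the moment, N m; "width": finger opening in m; "gripper_force": force on a finger pad.
Only numpy, scipy, OpenCV 4.12 (cv2) and the standard library are available. Lean on these libraries where they do the work, as an engineer would, in place of code of your own. Each camera call takes 0.05 s, during which the arm holds its last target. There are 200 camera calls.

## Working session

There is one attempt and no reset: what is moved stays moved. The work goes in short steps, Python scripts to look and compute and a tool call to move; the robot and the scene stay as the last step left them, time stands still between calls to the robot, and variables do not carry over. Pictures are saved under pics/ and viewed, at most 10 in all, crops included, and the job is handed in when it is done.

Besides the shell and the picture viewer there is one more tool, called after ">>>" as name([rows], argument=value, ...), one row to a line, values as JSON. servo_tool: Moves the arm, as the interface text tells. Its arguments: {"type":"object","properties":{"deltas":{"type":"array","items":{"type":"array","items":{"type":"number"}}},"squeeze":{"type":"number"}},"required":["deltas"]}

```bash
mkdir -p pics; ls; cat > h.py <<'E'
import numpy as np, cv2
from scipy.spatial.transform import Rotation as R
from station import arm
def rot(o):
    o=np.array(o); 
    return o if o.shape==(3,3) else R.from_euler('xyz',o).as_matrix()
def w(f,p): return rot(f['orientation'])@np.array(p)+np.array(f['position'])
def ray(f,u,v,z):
    d=rot(f['orientation'])@np.linalg.inv(f['K'])@np.array([u,v,1.]); c=np.array(f['position'])
    return c+d*(z-c[2])/d[2]
def px(f,P):
    p=f['K']@(rot(f['orientation']).T@(np.array(P)-np.array(f['position']))); return p[:2]/p[2]
def save(f,n): cv2.imwrite('pics/'+n,f['color'][:,:,::-1])
E
python3 - <<'E'
from h import *
np.set_printoptions(precision=4,suppress=True)
print(arm.get_state())
for n in ['top','scene']:
    f=arm.grab_frame(n); save(f,n+'1.png'); print(n,f['position'],f['orientation'],f['K'])
    for q in ['rig','plate_top','mark','pointer','handle','lock_top','disc_dark','disc_light','disc_green','glue','tape','mug']:
        for d in arm.recognise(q,f)[:4]: print(q,round(d['conf'],2),w(f,d['at']))
E
```

```text
pics
{'t': 0.0, 'q': array([ 1.4611,  0.3594,  0.0111, -0.0003, -1.2241, -0.2881]), 'qd': array([ 0.0008, -0.0013,  0.0007,  0.0009,  0.    , -0.0018]), 'joint_efforts': array([  0.0008, -58.2726,  29.3052,   6.9976,   0.0068,  -0.0001]), 'eef_pos': array([0.2613, 0.6218, 0.2256]), 'ee_rot': array([ 3.1399, -0.0002, -0.3979]), 'force': array([-0.4884,  0.2362, -0.0405]), 'moment': array([-0.0348,  0.0171, -0.0162]), 'gripper_force': 0.0, 'width': 0.08776387452709954}
top [0.3494 0.0539 1.1191] [-2.9754  0.0019 -1.5605] [[420.5146   0.     278.614 ]
 [  0.     420.5146 201.4158]
 [  0.       0.       1.    ]]
rig 0.57 [0.6259 0.0209 0.0379]
plate_top 0.56 [0.6105 0.1849 0.0371]
plate_top 0.22 [0.6247 0.01   0.0998]
mark 0.62 [0.6092 0.1803 0.0369]
pointer 0.65 [0.6218 0.0131 0.1011]
handle 0.61 [0.6244 0.0072 0.103 ]
lock_top 0.48 [ 0.6324 -0.1116  0.133 ]
disc_dark 0.72 [0.3062 0.2453 0.0247]
disc_dark 0.71 [0.3469 0.1478 0.0227]
disc_dark 0.65 [0.4572 0.1602 0.014 ]
disc_green 0.68 [0.4515 0.0066 0.0165]
glue 0.59 [0.4729 0.3265 0.0863]
glue 0.47 [ 0.4333 -0.1484  0.0184]
tape 0.77 [ 0.397  -0.2998  0.0282]
mug 0.65 [0.6153 0.4333 0.0433]
mug 0.17 [0.6275 0.0106 0.1028]
scene [ 1.3455 -0.2434  0.9522] [-2.3451  0.0184  1.216 ] [[510.8671   0.     282.3015]
 [  0.     510.8671 208.9541]
 [  0.       0.       1.    ]]
rig 0.64 [ 0.663  -0.026   0.0409]
plate_top 0.68 [0.6178 0.1745 0.0364]
mark 0.93 [0.6155 0.1806 0.0343]
mark 0.5 [0.6379 0.0039 0.105 ]
pointer 0.64 [ 0.6372 -0.0004  0.1047]
handle 0.73 [0.639  0.0038 0.1062]
lock_top 0.68 [ 0.6435 -0.1119  0.1331]
disc_dark 0.91 [0.3156 0.2433 0.0295]
disc_dark 0.86 [0.4593 0.156  0.0185]
disc_light 0.58 [ 0.4497 -0.1503  0.0198]
disc_green 0.55 [0.4614 0.0021 0.0185]
glue 0.73 [0.493  0.3254 0.0675]
tape 0.86 [ 0.4062 -0.3034  0.0252]
mug 0.66 [ 0.4471 -0.1508  0.0197]
mug 0.56 [0.6282 0.4146 0.0596]
```

View pics/top1.png

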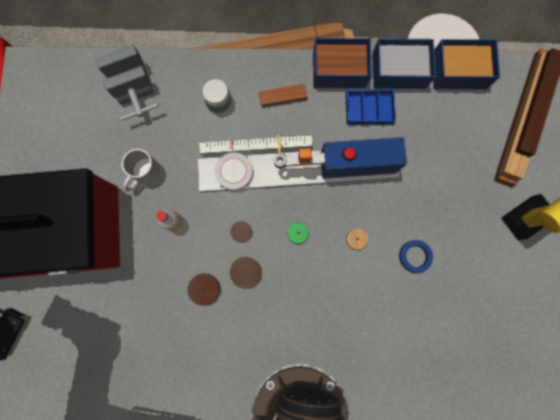

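View pics/scene1.png

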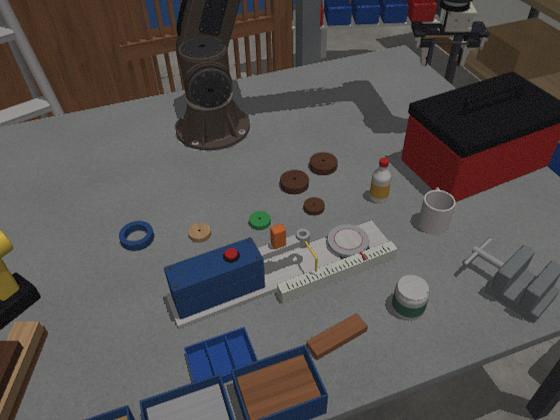

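The top view shows the rig with +y to the left. The small dark disc is at (241,232) and the light one at (357,239); the two larger dark discs and the green one are decoys. In the scene view, the red mark is at (364,257), the plate at (348,240) and the button at (231,255).

```bash
cat >> h.py <<'E'
def blob(f,box,fn,n=0):
    x0,y0,x1,y1=box; c=f['color'][y0:y1,x0:x1].astype(int)
    m=fn(c[...,0],c[...,1],c[...,2]).astype(np.uint8)
    k,l,s,ce=cv2.connectedComponentsWithStats(m)
    i=1+np.argmax(s[1:,4]); return ce[i]+[x0,y0], s[i]
red=lambda r,g,b:(r>1.9*g)&(r>1.9*b)&(r>70)
light=lambda r,g,b:(r>1.35*b)&(r>110)
dark=lambda r,g,b:(r>1.25*b)&(r<120)
org=lambda r,g,b:(r>1.8*g)&(r>110)&(g>1.2*b)
E
python3 - <<'E'
from h import *
np.set_printoptions(precision=4,suppress=True)
f=arm.grab_frame('top'); g=arm.grab_frame('scene')
def go(n,bt,bs,fn,z):
    for F,b in((f,bt),(g,bs)):
        try:
            c,s=blob(F,b,fn); print(n,c,s,ray(F,*c,z))
        except Exception as e: print(n,e)
go('dark',(222,215,258,250),(298,193,328,219),dark,.016)
go('light',(340,222,375,256),(184,220,216,245),light,.016)
go('lock',(335,140,365,168),(218,243,246,265),red,.132)
go('handle',(295,145,318,166),(264,220,292,252),org,.157)
go('mark',(224,138,240,152),(354,247,374,266),lambda r,g,b:(r>1.4*g)&(r>1.4*b),.044)
go('ring',(214,153,254,190),(325,222,370,255),lambda r,g,b:(r>1.12*g)&(r>1.12*b),.034)
for n,F,b in(('top',f,(190,125,410,265)),('scene',g,(160,190,400,320))):
    c=F['color'][b[1]:b[3],b[0]:b[2],::-1]; s=780/c.shape[1]; cv2.imwrite(f'pics/c_{n}.png',cv2.resize(c,None,fx=s,fy=s,interpolation=2))
E
```

```text
dark [240.5309 231.3086] [  9   7  20  20 324] [0.4537 0.1573 0.016 ]
dark [313.5433 205.7533] [  6   4  21  18 300] [0.4605 0.1537 0.016 ]
light [356.8862 238.6323] [  6   6  22  22 378] [ 0.4376 -0.1481  0.016 ]
light [199.1236 230.4473] [  5   3  22  16 275] [ 0.4379 -0.1495  0.016 ]
lock [349.2364 152.9273] [  9   8  12  11 110] [ 0.636  -0.1126  0.132 ]
lock [230.5478 253.2435] [  6   5  14  11 115] [ 0.6394 -0.1147  0.132 ]
handle [305.5    157.1538] [ 5 10 11  4 26] [ 0.6174 -0.0049  0.157 ]
handle [278.4639 232.8795] [  7   4  14  24 166] [ 0.6431 -0.0076  0.157 ]
mark [231.6 142.8] [7 4 2 3 5] [0.6863 0.1843 0.044 ]
mark [363.0833 255.7917] [ 6  5  7  8 24] [0.6826 0.1838 0.044 ]
ring [229.8382 168.3529] [ 6  5 26 26 68] [0.619  0.1882 0.034 ]
ring [347.4945 240.9341] [ 9  6 29 22 91] [0.6198 0.1748 0.034 ]
```

View pics/c_top.png

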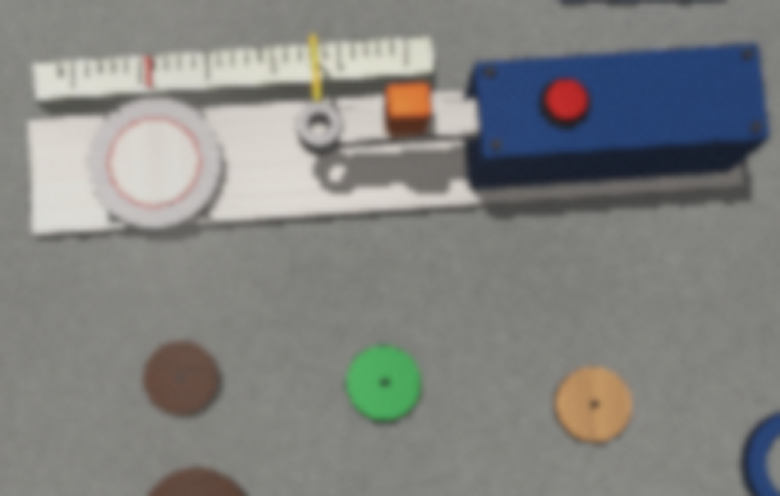

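>>> servo_tool([
  [-1,24,23.5,3,0,0,0],
  [-1,24,23.5,3,0,0,0],
  [-1,24,23.5,3,0,0,0],
  [-1,24,23.5,3,0,0,0],
  [-1,24,23.5,3,0,0,0],
  [-1,24,23.5,3,0,0,0],
  [-1,24,23.5,3,0,0,0],
  [-1,24,23.5,3,0,0,0],
  [-1,24,23.5,3,0,0,0],
  [-1,24,23.5,3,0,0,0],
  [-1,24,23.5,3,0,0,0],
  [-1,24,23.5,3,0,0,0],
  [-1,24,23.5,3,0,0,0],
  [-1,24,23.5,3,0,0,0],
  [-1,24,23.5,3,0,0,0],
  [-1,0,0,0,0,0,6],
  [-1,0,0,0,0,0,6],
  [-1,0,0,0,0,0,6],
  [-1,0,0,0,0,0,5],
], squeeze=20)

```text
t: 2.98
eef_pos: [0.457, 0.1574, 0.1817]
ee_rot: [-3.141, -0.0, -0.806]
force: [-0.5, 0.5, 0.8]
width: 0.0874
gripper_force: 0.0
```

```bash
cat >> h.py <<'E'
def wrap(a): return (a+np.pi)%(2*np.pi)-np.pi
def goto(P,yaw):
    s=arm.get_state(); M=R.from_euler('xyz',s['ee_rot']).as_matrix()
    d=M.T@(np.array(P)-s['eef_pos'])*1000
    T=R.from_euler('xyz',[np.pi,0,yaw]).as_matrix()
    print('t',round(s['t'],2),'pos',s['eef_pos'].round(4),'rot',s['ee_rot'].round(3),'q6',s['q'][5].round(2),'w',round(s['width'],4),'F',s['force'].round(1),s['gripper_force'])
    print(' tool shift mm',d.round(1),'|',np.linalg.norm(d).round(0),'turn deg',np.degrees(R.from_matrix(M.T@T).as_rotvec()).round(1))
E
python3 - <<'E'
from h import *
f=arm.grab_frame('wrist'); save(f,'w1.png'); print(f['position'],f['orientation'],f['K'])
print(px(f,[.456,.1555,.016]))
for d in arm.recognise('disc_dark',f): print(d['conf'],w(f,d['at']))
goto([.457,.1555,.003],-.8)
E
```

```text
[0.51259586 0.09925188 0.34050164] [ 2.83852604e+00 -1.10066469e-04 -2.37637938e+00] [[320.28486681   0.         278.16629671]
 [  0.         320.28486681 203.43478165]
 [  0.           0.           1.        ]]
[279.91466576 183.54562099]
0.93 [0.35955802 0.13944525 0.02606989]
0.91 [0.29900903 0.2499849  0.02398256]
0.73 [0.4562403  0.15311443 0.01805106]
t 3.08 pos [0.4569 0.1577 0.1817] rot [-3.141 -0.    -0.801] q6 0.03 w 0.0875 F [ 0.9  0.6 -0.2] 0.0
 tool shift mm [  1.6   1.6 178.7] | 179.0 turn deg [-0.  -0.  -0.1]
```

View pics/w1.png

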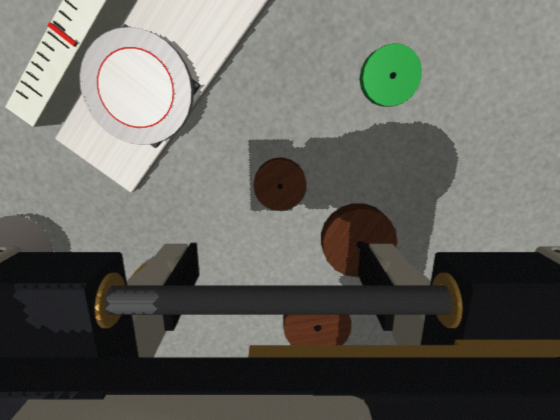

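The wrist view shows the dark disc at (280,184), right where predicted. The plate ring is at (136,87) and the mark at (62,33), both sharp, so I'll measure from this view.

```bash
cat >> h.py <<'E'
def ell(f,box,fn):
    x0,y0,x1,y1=box; c=f['color'][y0:y1,x0:x1].astype(int)
    m=fn(c[...,0],c[...,1],c[...,2]).astype(np.uint8)
    cs=max(cv2.findContours(m,cv2.RETR_EXTERNAL,cv2.CHAIN_APPROX_NONE)[0],key=lambda q:len(cv2.convexHull(q))and cv2.contourArea(cv2.convexHull(q)))
    e=cv2.fitEllipse(cv2.convexHull(cs)); return np.array(e[0])+[x0,y0],e[1]
E
python3 - <<'E'
from h import *
np.set_printoptions(precision=4,suppress=True)
f=arm.grab_frame('wrist')
rg=lambda r,g,b:(r>1.3*g)&(r>1.3*b)
c,s=ell(f,(245,150,315,212),lambda r,g,b:(r>1.25*b)); print('dark',c,s,ray(f,*c,.016), 'diam',np.array(s)/320*.33)
c,s=ell(f,(85,40,185,135),rg); P=ray(f,*c,.034); print('plate',c,s,P)
c,s=blob(f,(40,15,85,55),rg); M=ray(f,*c,.044); print('mark',c,s,M,'d',M-P, 'yaw',np.arctan2((M-P)[1],(M-P)[0]))
print('holes dark',ray(f,280,186,.016))
E
```

```text
dark [279.7236 183.6336] (52.493988037109375, 53.32943344116211) [0.456 0.156 0.016] diam [0.0541 0.055 ]
plate [135.4995  85.9059] (73.93260955810547, 84.8945541381836) [0.6152 0.1783 0.034 ]
mark [61.902  32.0588] [  8   5  30  25 204] [0.681  0.1842 0.044 ] d [0.0658 0.0059 0.01  ] yaw 0.08948127761735697
holes dark [0.454  0.1576 0.016 ]
```

>>> servo_tool([
  [-1,0.6,1.8,10,0,0,0],
  [-1,0,0,30,0,0,0],
  [-1,0,0,30,0,0,0],
  [-1,0,0,30,0,0,0],
  [-1,0,0,30,0,0,0],
  [-1,0,0,25,0,0,0],
  [-1,0,0,15,0,0,0],
  [-1,0,0,7.5,0,0,0],
  [-1,0,0,0,0,0,0],
  [0.3,0,0,0,0,0,0],
  [0.6,0,0,0,0,0,0],
  [1,0,0,0,0,0,0],
  [1,0,0,0,0,0,0],
  [1,0,0,0,0,0,0],
  [1,0,0,0,0,0,0],
], squeeze=15)

```text
t: 4.38
eef_pos: [0.4563, 0.1564, 0.0047]
ee_rot: [-3.14, -0.0, -0.799]
force: [-1.4, 0.7, 3.9]
width: 0.0557
gripper_force: 15.0
```

>>> servo_tool([
  [1,0,0,-8,0,0,0],
  [1,0,0,-20,0,0,6.5],
  [1,0,0,-25,0,0,6.5],
  [1,0,0,-25,0,0,6.5],
  [1,0,0,-25,0,0,6.5],
  [1,0,0,-17,0,0,6.5],
  [1,0,0,0,0,0,6.5],
  [1,0,0,0,0,0,0],
])

```text
t: 5.05
eef_pos: [0.4564, 0.1566, 0.1259]
ee_rot: [-3.139, 0.002, -1.485]
force: [0.1, -0.6, -1.2]
width: 0.0553
gripper_force: 15.0
```

```bash
python3 - <<'E'
from h import *
np.set_printoptions(precision=4,suppress=True)
f=arm.grab_frame('wrist'); save(f,'w2.png')
c=px(f,[.6152,.1783,.034]);m=px(f,[.681,.184,.044]);l=px(f,[.637,-.113,.132]);print(c,m,l)
rg=lambda r,g,b:(r>1.3*g)&(r>1.3*b)
def bx(c,h): return [int(max(0,c[0]-h)),int(max(0,c[1]-h)),int(c[0]+h),int(c[1]+h)]
c,s=ell(f,bx(c,55),rg); P=ray(f,*c,.034); print('plate',c,s,P)
try:
    c,s=blob(f,bx(m,25),rg); M=ray(f,*c,.044); print('mark',c,s,M)
except Exception as e: print(e)
goto([.6152,.1783,.1],-1.49)
E
```

```text
[ 84.924  215.1267] [ -4.6486 219.3135] [-316.1821 -700.9491]
plate [ 85.523  215.1497] (73.61302947998047, 89.11300659179688) [0.6147 0.1783 0.034 ]
mark [  5.8553 219.4342] [ 0 23 13  6 76] [0.6726 0.1834 0.044 ]
t 5.1 pos [0.4559 0.1562 0.1249] rot [-3.141  0.001 -1.478] q6 -0.65 w 0.0555 F [ 0.4 -0.5 -1.2] 15.000834614038467
 tool shift mm [  -7.3 -160.6   25.1] | 163.0 turn deg [-0.1  0.1  0.7]
```

View pics/w2.png

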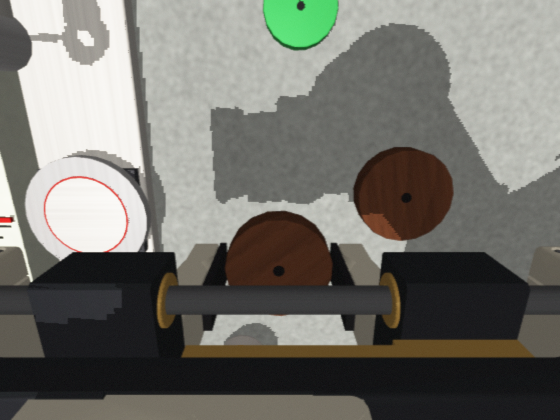

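>>> servo_tool([
  [1,-0.4,-10,0,0,0,0.7],
  [1,-1,-25,0,0,0,0],
  [1,-1.5,-30,0,0,0,0],
  [1,-1.5,-30,0,0,0,0],
  [1,-1.5,-30,0,0,0,0],
  [1,-1,-25,0,0,0,0],
  [1,-0.4,-10,0,0,0,0],
  [1,0,0,0,0,0,0],
  [1,0,0,0,0,0,0],
])

```text
t: 5.85
eef_pos: [0.6144, 0.1756, 0.1224]
ee_rot: [3.139, -0.001, -1.491]
force: [-0.4, -0.5, -0.4]
width: 0.0553
gripper_force: 15.0
```

```bash
python3 - <<'E'
from h import *
np.set_printoptions(precision=4,suppress=True)
f=arm.grab_frame('wrist'); save(f,'w3.png'); s=arm.get_state(); z=s['eef_pos'][2]+.0115
rg=lambda r,g,b:(r>1.3*g)&(r>1.3*b)
m=px(f,[.681,.184,.044]);print(m)
try:
    c,q=ell(f,(200,195,360,330),lambda r,g,b:(r>1.3*b)&(r<200)&(r-b>12)); print('held',c,q,ray(f,*c,z)-s['eef_pos'])
except Exception as e: print(e)
print('hole278,271',ray(f,278,271,z)-s['eef_pos'], 'tcp px',px(f,s['eef_pos']+[0,0,.0115]))
goto([.615,.1783,.0395],-1.49)
E
```

```text
[191.6575 215.4971]
held [278.3788 265.1235] (106.15706634521484, 109.57936096191406) [ 0.     -0.0019  0.0115]
hole278,271 [-0.0001  0.0015  0.0115] tcp px [278.1102 268.4692]
t 5.9 pos [0.614  0.1756 0.1229] rot [ 3.139 -0.001 -1.491] q6 -0.5 w 0.0558 F [ 0.1  0.  -0.9] 14.99985471367836
 tool shift mm [-2.7 -1.4 83.4] | 83.0 turn deg [ 0.1 -0.  -0.1]
```

View pics/w3.png

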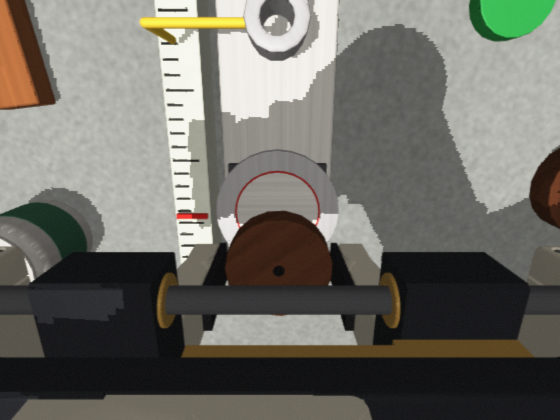

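>>> servo_tool([
  [1,-1.9,-1.3,10,0,0,0],
  [1,0,0,22,0,0,0],
  [1,0,0,22,0,0,0],
  [1,0,0,15,0,0,0],
  [1,0,0,9,0,0,0],
  [1,0,0,4,0,0,0],
  [1,0,0,1,0,0,0],
  [1,0,0,0,0,0,0],
])

```text
t: 6.57
eef_pos: [0.6162, 0.1784, 0.0416]
ee_rot: [-3.141, 0.0, -1.492]
force: [0.6, -0.0, 0.2]
width: 0.0557
gripper_force: 15.0
```

>>> servo_tool([
  [1,0,0,1,0,0,0],
  [1,0,0,0,0,0,0],
  [1,0,0,0,0,0,0],
])

```text
t: 6.82
eef_pos: [0.6164, 0.1783, 0.0408]
ee_rot: [-3.14, 0.001, -1.492]
force: [-0.2, -0.0, 0.7]
width: 0.0553
gripper_force: 15.0
```

```bash
python3 - <<'E'
from h import *
goto([.615,.1775,.0387],-1.49)
E
```

```text
t 6.82 pos [0.6164 0.1783 0.0408] rot [-3.140e+00  1.000e-03 -1.492e+00] q6 -0.51 w 0.0553 F [-0.2 -0.   0.7] 14.999817162752151
 tool shift mm [0.7 1.5 2.1] | 3.0 turn deg [-0.1  0.  -0.1]
```

>>> servo_tool([
  [1,0.5,1.2,0,0,0,0],
  [1,0,0,1,0,0,0],
  [1,0,0,1,0,0,0],
  [1,0,0,0,0,0,0],
])

```text
t: 7.15
eef_pos: [0.615, 0.1776, 0.0387]
ee_rot: [-3.141, 0.0, -1.492]
force: [-2.2, -0.3, 5.0]
width: 0.0551
gripper_force: 15.0
```

>>> servo_tool([
  [-0.3,0,0,-0.5,0,0,0],
  [-0.36,0,0,0,0,0,0],
  [-0.36,0,0,0,0,0,0],
  [-0.36,0,0,0,0,0,0],
  [-0.36,0,0,-5,0,0,0],
  [-0.36,0,0,-15,0,0,0],
  [-0.36,0,0,-20,0,0,0],
  [-0.36,0,0,-25,0,0,0],
  [-0.36,0,0,-20,0,0,0],
  [-1,0,0,0,0,0,0],
])

```text
t: 7.98
eef_pos: [0.6174, 0.1786, 0.1288]
ee_rot: [-3.135, 0.002, -1.491]
force: [0.7, 0.3, 0.8]
width: 0.0624
gripper_force: 0.0
```

```bash
python3 - <<'E'
from h import *
np.set_printoptions(precision=4,suppress=True)
f=arm.grab_frame('wrist'); save(f,'w4.png'); 
p=px(f,[.615,.1778,.05]);print(p)
x,y=map(int,p); b=(x-65,y-55,x+65,min(y+55,250))
c,q=ell(f,b,lambda r,g,b:(r>1.3*b)&(r<150)); print('dark top',c,q,ray(f,*c,.05))
goto([.437,-.149,.17],-1.49)
E
```

```text
[281.1918 210.4452]
dark top [282.1947 208.7669] (69.60889434814453, 70.20153045654297) [0.6143 0.1764 0.05  ]
t 8.03 pos [0.6164 0.1783 0.1266] rot [-3.137  0.002 -1.492] q6 -0.51 w 0.0655 F [-1.1 -0.8 -0.3] 0.0
 tool shift mm [312.  204.4 -45. ] | 376.0 turn deg [-0.3  0.1 -0.1]
```

View pics/w4.png

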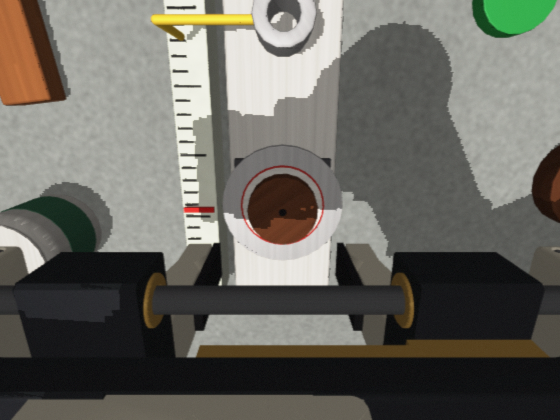

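The dark disc sits inside the ring, with its hole at about (283,212) and the ring centre at about (282,204) in the lower plane. Next is the light disc.

>>> servo_tool([
  [-1,0,0,-20,0,0,0],
  [-1,0,0,-25,0,0,0],
  [-1,10,7,0,0.3,0,0],
  [-1,22,14.4,0,0,0,0],
  [-1,28,18.3,0,0,0,0],
  [-1,28,18.3,0,0,0,0],
  [-1,28,18.3,0,0,0,0],
  [-1,28,18.3,0,0,0,0],
  [-1,28,18.3,0,0,0,0],
  [-1,28,18.3,0,0,0,0],
  [-1,28,18.3,0,0,0,0],
  [-1,28,18.3,0,0,0,0],
  [-1,28,18.3,0,0,0,0],
  [-1,20,13,0,0,0,0],
  [-1,8,5,0,0,0,0],
  [-1,0,0,0,0,0,0],
])

```text
t: 9.37
eef_pos: [0.4345, -0.1509, 0.1672]
ee_rot: [-3.137, 0.0, -1.495]
force: [-0.9, 1.2, -0.0]
width: 0.0877
gripper_force: 0.0
```

```bash
python3 - <<'E'
from h import *
np.set_printoptions(precision=4,suppress=True)
f=arm.grab_frame('wrist'); save(f,'w5.png')
p=px(f,[.4377,-.1487,.016]);print(p)
x,y=map(int,p); b=(x-45,y-45,x+45,min(y+45,245))
c,q=ell(f,b,lambda r,g,b:(r>1.3*b)); P=ray(f,*c,.016); print('light',c,q,P)
goto([P[0],P[1],.0045],-1.49)
E
```

```text
[274.827  189.9003]
light [274.3596 187.7691] (55.4034423828125, 56.125789642333984) [ 0.4383 -0.1509  0.016 ]
t 9.42 pos [ 0.4354 -0.1501  0.1673] rot [-3.137  0.    -1.494] q6 -0.02 w 0.0878 F [ 0.7 -0.4  0.2] 0.0
 tool shift mm [  1.   -2.  162.8] | 163.0 turn deg [-0.3  0.  -0.2]
```

>>> servo_tool([
  [-1,0.2,-2.3,10,0,0,0],
  [-1,0,0,25,0,0,0],
  [-1,0,0,30,0,0,0],
  [-1,0,0,30,0,0,0],
  [-1,0,0,30,0,0,0],
  [-1,0,0,22,0,0,0],
  [-1,0,0,10,0,0,0],
  [-1,0,0,5,0,0,0],
  [-1,0,0,0,0,0,0],
  [0.3,0,0,0,0,0,0],
  [0.6,0,0,0,0,0,0],
  [1,0,0,0,0,0,0],
  [1,0,0,0,0,0,0],
  [1,0,0,0,0,0,0],
  [1,0,0,0,0,0,0],
])

```text
t: 10.67
eef_pos: [0.4394, -0.1495, 0.0061]
ee_rot: [-3.135, -0.0, -1.492]
force: [-0.9, 1.0, 3.7]
width: 0.0551
gripper_force: 15.0
```

```bash
python3 - <<'E'
from h import *
goto([.6155,.178,.17],-1.49)
E
```

```text
t 10.67 pos [ 0.4394 -0.1495  0.0061] rot [-3.135 -0.    -1.492] q6 -0.02 w 0.0551 F [-0.9  1.   3.7] 15.007673799991608
 tool shift mm [-312.7 -202.3 -162.6] | 406.0 turn deg [-0.4 -0.  -0.1]
```

>>> servo_tool([
  [1,0,0,-8,0,0,0],
  [1,0,0,-25,0,0,0],
  [1,0,0,-38,0,0,0],
  [1,0,0,-38,0,0,0],
  [1,0,0,-38,0,0,0],
  [1,-10,-7,-18,-0.3,0,0],
  [1,-22,-14.3,0,0,0,0],
  [1,-28,-18.1,0,0,0,0],
  [1,-28,-18.1,0,0,0,0],
  [1,-28,-18.1,0,0,0,0],
  [1,-28,-18.1,0,0,0,0],
  [1,-28,-18.1,0,0,0,0],
  [1,-28,-18.1,0,0,0,0],
  [1,-28,-18.1,0,0,0,0],
  [1,-28,-18.1,0,0,0,0],
  [1,-28,-18.1,0,0,0,0],
  [1,-20,-12.9,0,0,0,0],
  [1,-8,-5,0,0,0,0],
  [1,0,0,0,0,0,0],
  [1,0,0,0,0,0,0],
])

```text
t: 12.33
eef_pos: [0.6146, 0.1772, 0.1705]
ee_rot: [3.141, -0.0, -1.492]
force: [0.3, -2.0, 0.0]
width: 0.0556
gripper_force: 15.0
```

```bash
python3 - <<'E'
from h import *
np.set_printoptions(precision=4,suppress=True)
f=arm.grab_frame('wrist'); save(f,'w6.png'); s=arm.get_state(); z=s['eef_pos'][2]+.0105
c,q=ell(f,(200,195,360,320),lambda r,g,b:(r>1.3*b)&(r-b>25)); print('held',c,q,ray(f,*c,z)-s['eef_pos'])
for dz in(0,.0105): print(px(f,s['eef_pos']+[0,0,dz]))
print(px(f,[.615,.1778,.05]))
goto([.615,.1777,.0565],-1.49)
E
```

```text
held [278.477  251.7752] (107.022705078125, 152.6558074951172) [ 0.0002 -0.0081  0.0105]
[277.5218 256.7985]
[277.5177 266.096 ]
[276.8839 197.1954]
t 12.38 pos [0.6145 0.1766 0.1706] rot [ 3.141 -0.    -1.492] q6 -0.51 w 0.0553 F [-0.3  0.3 -0.2] 14.999077767133713
 tool shift mm [ -1.   -0.7 114.1] | 114.0 turn deg [ 0.  -0.  -0.1]
```

View pics/w6.png

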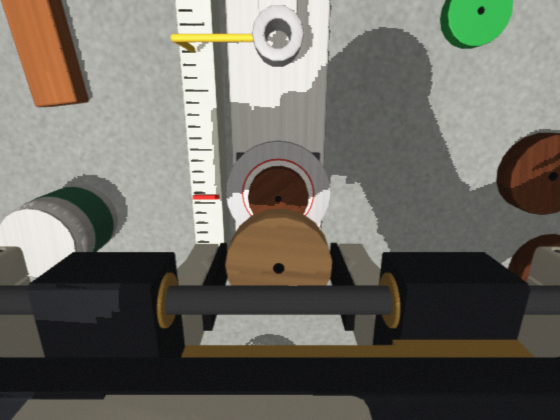

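The light disc is held with its hole at (278,268). The dark disc's hole below is at (277,199).

>>> servo_tool([
  [1,-1.3,-0.6,8,0,0,0],
  [1,0,0,25,0,0,0],
  [1,0,0,30,0,0,0],
  [1,0,0,25,0,0,0],
  [1,0,0,14,0,0,0],
  [1,0,0,6,0,0,0],
  [1,0,0,3,0,0,0],
  [1,0,0,0,0,0,0],
  [1,0,0,0,0,0,0],
])

```text
t: 13.13
eef_pos: [0.6163, 0.1787, 0.0607]
ee_rot: [-3.14, 0.001, -1.492]
force: [0.4, -0.3, -0.2]
width: 0.0553
gripper_force: 15.0
```

```bash
python3 - <<'E'
from h import *
goto([.615,.178,.056],-1.49)
E
```

```text
t 13.13 pos [0.6163 0.1787 0.0607] rot [-3.140e+00  1.000e-03 -1.492e+00] q6 -0.51 w 0.0553 F [ 0.4 -0.3 -0.2] 14.999115318059921
 tool shift mm [0.6 1.4 4.7] | 5.0 turn deg [-0.1  0.  -0.1]
```

>>> servo_tool([
  [1,0.5,1.2,2,0,0,0],
  [1,0,0,1,0,0,0],
  [1,0,0,0.7,0,0,0],
  [1,0,0,0,0,0,0],
  [1,0,0,0,0,0,0],
])

```text
t: 13.55
eef_pos: [0.6147, 0.1782, 0.0563]
ee_rot: [-3.141, 0.0, -1.492]
force: [-0.8, 0.0, 1.1]
width: 0.0554
gripper_force: 15.0
```

>>> servo_tool([
  [1,0,0,0.8,0,0,0],
  [1,0,0,0,0,0,0],
])

```text
t: 13.72
eef_pos: [0.6147, 0.1782, 0.0562]
ee_rot: [-3.141, 0.0, -1.492]
force: [-3.7, -0.7, 6.7]
width: 0.0556
gripper_force: 15.0
```

>>> servo_tool([
  [1,0,0,-0.5,0,0,0],
  [-0.36,0,0,0,0,0,0],
  [-0.4,0,0,0,0,0,0],
  [-0.4,0,0,0,0,0,0],
  [-0.4,0,0,-5,0,0,0],
  [-0.4,0,0,-20,0,0,0],
  [-0.4,0,0,-30,0,0,0],
  [-0.4,0,0,-30,0,0,0],
  [-0.4,0,0,-30,0,0,0],
  [-0.4,0,0,-10,0,0,0],
  [-0.4,0,0,0,0,0,0],
])

```text
t: 14.63
eef_pos: [0.6163, 0.1789, 0.1848]
ee_rot: [-3.136, 0.002, -1.492]
force: [-0.0, 0.6, -0.5]
width: 0.0617
gripper_force: 0.0
```

```bash
python3 - <<'E'
from h import *
np.set_printoptions(precision=4,suppress=True)
f=arm.grab_frame('wrist'); save(f,'w7.png')
print(px(f,[.615,.1778,.066]))
for q in ['lock_top','handle','pointer']:
    for d in arm.recognise(q,f)[:1]: print(q,d['conf'],w(f,d['at']))
goto([.638,-.113,.19],-1.49)
E
```

```text
[279.7723 195.7384]
handle 0.7 [0.6244 0.0567 0.1054]
pointer 0.74 [0.629  0.056  0.1094]
t 14.83 pos [0.6138 0.1778 0.1793] rot [ 3.14  -0.001 -1.492] q6 -0.51 w 0.0617 F [ 0.4 -0.8  0.1] 0.0
 tool shift mm [291.8  -1.3 -10.5] | 292.0 turn deg [ 0.1 -0.  -0.1]
```

View pics/w7.png

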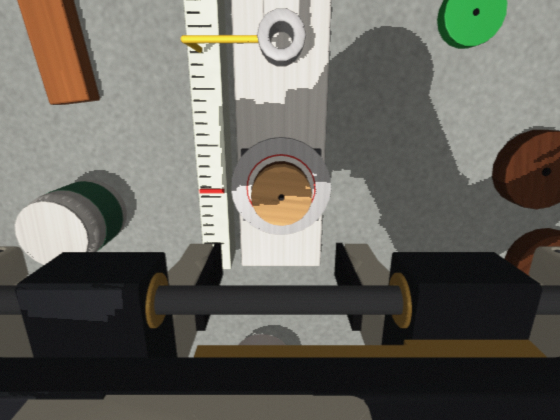

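The light disc is square on the stack, with its hole at (280,197) as predicted. Next is the lock button.

>>> servo_tool([
  [1,5,0,-10,0,0,0],
  [1,18,0,-5,0,0,0],
  [1,28,0,0,0,0,0],
  [1,33,0,0,0,0,0],
  [1,33,0,0,0,0,0],
  [1,33,0,0,0,0,0],
  [1,33,0,0,0,0,0],
  [1,33,0,0,0,0,0],
  [1,33,-1,0,0,0,0],
  [1,25,0,0,0,0,0],
  [1,13,0,0,0,0,0],
  [1,4,0,0,0,0,0],
  [1,0,0,0,0,0,0],
  [1,0,0,0,0,0,0],
])

```text
t: 16.0
eef_pos: [0.6382, -0.1115, 0.1954]
ee_rot: [3.141, 0.0, -1.492]
force: [-0.1, -0.3, -0.7]
width: 0.0006
gripper_force: 0.0
```

```bash
python3 - <<'E'
from h import *
np.set_printoptions(precision=4,suppress=True)
f=arm.grab_frame('wrist'); save(f,'w8.png')
p=px(f,[.638,-.1135,.132]); print(p)
x,y=map(int,p)
try:
    c,q=ell(f,(x-50,y-50,x+50,min(y+50,420)),lambda r,g,b:(r>2*g)&(r>2*b)&(r>60)); P=ray(f,*c,.132); print(c,q,P)
except Exception as e: print(e)
goto([.638,-.1135,.14],-1.49)
E
```

```text
[277.8645 215.5307]
[278.2855 214.0784] (36.733150482177734, 37.875186920166016) [ 0.6378 -0.1147  0.132 ]
t 16.05 pos [ 0.6383 -0.111   0.1955] rot [ 3.141  0.    -1.491] q6 -0.05 w 0.0002 F [-0.6  0.   0.4] 0.0
 tool shift mm [ 2.4  0.5 55.5] | 56.0 turn deg [ 0.   0.  -0.1]
```

>>> servo_tool([
  [1,2.8,0.5,10,0,0,0],
  [1,0,0,25,0,0,0],
  [1,0,0,14,0,0,0],
  [1,0,0,7,0,0,0],
  [1,0,0,3,0,0,0],
  [1,0,0,3,0,0,0],
  [1,0,0,3,0,0,0],
  [1,0,0,3,0,0,0],
  [1,0,0,0,0,0,0],
  [1,0,0,0,0,0,0],
])

```text
t: 16.88
eef_pos: [0.6385, -0.1147, 0.128]
ee_rot: [-3.141, -0.0, -1.492]
force: [0.3, -0.0, 0.7]
width: 0.0003
gripper_force: 0.3
```

>>> servo_tool([
  [1,0,0,2,0,0,0],
  [1,0,0,2,0,0,0],
  [1,0,0,0,0,0,0],
  [1,0,0,0,0,0,0],
])

```text
t: 17.22
eef_pos: [0.6386, -0.1148, 0.1241]
ee_rot: [-3.14, -0.0, -1.492]
force: [-0.6, 0.5, 4.1]
width: 0.0005
gripper_force: 2.2
```

>>> servo_tool([
  [1,0,0,1.2,0,0,0],
  [1,0,0,0,0,0,0],
  [1,0,0,0,0,0,0],
])

```text
t: 17.47
eef_pos: [0.6387, -0.115, 0.1238]
ee_rot: [-3.14, -0.001, -1.492]
force: [-3.1, 1.1, 10.4]
width: 0.0006
gripper_force: 4.9
```

>>> servo_tool([
  [1,0,0,-12,0,0,0],
  [1,0,0,-30,0,0,0],
  [1,0,0,-30,0,0,0],
  [-1,-10,0,0,0,0,0],
  [-1,-25,0,0,0,0,0],
  [-1,-30,0,0,0,0,0],
  [-1,-27,0,0,0,0,0],
  [-1,-14,0,0,0,0,0],
  [-1,-4,0,0,0,0,0],
  [-1,0,0,0,0,0,0],
  [-1,0,0,0,0,0,0],
])

```text
t: 18.38
eef_pos: [0.6294, -0.0054, 0.1944]
ee_rot: [3.141, -0.0, -1.492]
force: [-0.5, 0.1, -0.6]
width: 0.0484
gripper_force: 0.0
```

```bash
python3 - <<'E'
from h import *
np.set_printoptions(precision=4,suppress=True)
f=arm.grab_frame('wrist'); save(f,'w9.png')
p=px(f,[.6294,-.005,.157]); l=px(f,[.638,-.1147,.124]); print(p,l)
c=f['color'].astype(int); r,g,b=c[...,0],c[...,1],c[...,2]
m=((r>1.5*g)&(g>1.15*b)&(r>60)).astype(np.uint8); m[290:]=0
k,L,s,ce=cv2.connectedComponentsWithStats(m)
for i in np.argsort(-s[1:,4])[:3]+1: print(s[i],ce[i],ray(f,*ce[i],.157))
c,q=ell(f,(int(l[0])-50,max(0,int(l[1])-40),int(l[0])+50,int(l[1])+40),lambda r,g,b:(r>2*g)&(r>2*b)&(r>60))
print('lock',c,q,ray(f,*c,.124),ray(f,*c,.132))
goto([.6294,-.005,.118],-1.49)
E
```

```text
[277.2618 232.0849] [277.3403  57.1402]
[  52  155   72  100 4252] [ 87.4932 204.0294] [ 0.7523 -0.0148  0.157 ]
[ 261  193   35   60 1963] [277.9134 223.0948] [ 0.6295 -0.0114  0.157 ]
[283  59   1   2   2] [283.   59.5] [ 0.6344 -0.1096  0.157 ]
lock [277.814   59.0636] (41.146995544433594, 44.47563552856445) [ 0.6376 -0.1136  0.124 ] [ 0.6375 -0.1126  0.132 ]
t 18.43 pos [ 0.6294 -0.0058  0.1943] rot [ 3.141 -0.    -1.493] q6 -0.22 w 0.0523 F [-0.9 -0.9  0.1] 0.0
 tool shift mm [-0.8 -0.1 76.3] | 76.0 turn deg [ 0.  -0.  -0.1]
```

View pics/w9.png

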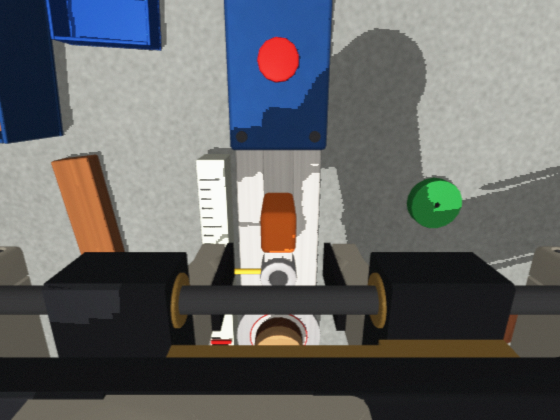

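The handle is centred at x≈278 px between the fingers and the button is down. I'll grasp the handle.

>>> servo_tool([
  [-1,0,0,8,0,0,0],
  [-1,0,0,20,0,0,0],
  [-1,0,0,25,0,0,0],
  [-1,0,0,15,0,0,0],
  [-1,0,0,7,0,0,0],
  [-1,0,0,0,0,0,0],
  [0,0,0,0,0,0,0],
  [0.3,0,0,0,0,0,0],
  [1,0,0,0,0,0,0],
  [1,0,0,0,0,0,0],
  [1,0,0,0,0,0,0],
  [1,0,0,0,0,0,0],
], squeeze=25)

```text
t: 19.43
eef_pos: [0.6297, -0.005, 0.1199]
ee_rot: [-3.141, 0.0, -1.492]
force: [-0.2, -0.5, 0.3]
width: 0.0534
gripper_force: 0.0
```

```bash
python3 - <<'E'
from h import *
np.set_printoptions(precision=4,suppress=True)
f=arm.grab_frame('wrist')
goto([.6294,-.005,.118],-1.49)
E
```

```text
t 19.48 pos [ 0.6296 -0.005   0.1198] rot [-3.141  0.    -1.492] q6 -0.22 w 0.0488 F [ 0.3 -0.7  0.6] 0.0
 tool shift mm [-0.   0.2  1.8] | 2.0 turn deg [-0.   0.  -0.1]
```

>>> servo_tool([
  [1,0,0,0,0,0,0],
  [1,0,0,0,0,0,0],
  [1,0,0,0,0,0,0],
  [1,0,0,0,0,0,0],
  [1,0,0,0,0,0,0],
  [1,0,0,0,0,0,0],
])

```text
t: 19.98
eef_pos: [0.6297, -0.005, 0.1194]
ee_rot: [-3.141, 0.0, -1.492]
force: [0.0, -0.9, -1.7]
width: 0.0235
gripper_force: 25.0
```

>>> servo_tool([
  [1,-3,0,0,0,0,0],
  [1,-7,0,0,0,0,0],
  [1,-10,0,0,0,0,0],
  [1,-12,0,0,0,0,0],
  [1,-12,0,0,0,0,0],
  [1,-12,0,0,0,0,0],
  [1,-12,0,0,0,0,0],
  [1,-12,0,0,0,0,0],
  [1,-12,0,0,0,0,0],
  [1,-10,0,0,0,0,0],
  [1,-8,0,0,0,0,0],
  [1,-4,0,0,0,0,0],
  [1,-2,0,0,0,0,0],
  [1,0,0,0,0,0,0],
  [1,0,0,0,0,0,0],
])

```text
t: 21.23
eef_pos: [0.6204, 0.1106, 0.1194]
ee_rot: [-3.141, 0.0, -1.492]
force: [3.3, -2.2, -1.9]
width: 0.0241
gripper_force: 25.0
```

```bash
python3 - <<'E'
from h import *
np.set_printoptions(precision=4,suppress=True)
goto([.6294,-.005,.118],-1.49)
yel=lambda r,g,b:(r>1.6*b)&(g>1.4*b)&(r>90)&(r<1.6*g)
rd=lambda r,g,b:(r>1.4*g)&(r>1.4*b)
H=np.array([-.0787,.9969])
for n in('top','scene','wrist'):
    f=arm.grab_frame(n); save(f,n+'10.png')
    print(n,'mark px',px(f,[.681,.1836,.044]),'ptr est',px(f,[.681,.178,.0515]))
    x,y=map(int,px(f,[.681,.1825,.046])); h=(14,14) if n=='top' else (18,18)
    b=(max(0,x-h[0]),max(0,y-h[1]),x+h[0],y+h[1])
    for k,fn in(('y',yel),('r',rd)):
        try: c,s=blob(f,b,fn); print(k,c,s,ray(f,*c,.044))
        except Exception as e: print(k,'none')
f=cv2.imread('pics/scene10.png')[225:285,325:405]; t=cv2.imread('pics/top10.png')[122:182,200:280]
cv2.imwrite('pics/v10.png',np.hstack([cv2.resize(a,(396,297),interpolation=cv2.INTER_CUBIC) for a in(f,t)]))
E
```

```text
t 21.23 pos [0.6204 0.1106 0.1194] rot [-3.141  0.    -1.492] q6 -0.41 w 0.0241 F [ 3.3 -2.2 -1.9] 24.999150037765503
 tool shift mm [115.9   0.1   1.4] | 116.0 turn deg [-0.   0.  -0.1]
top mark px [231.8107 144.7177] ptr est [233.6168 143.8883]
y [232.7368 149.1053] [14 15  3 10 19] [0.669  0.1808 0.044 ]
r none
scene mark px [362.6806 255.3212] ptr est [360.7912 253.8743]
y [360.7045 243.7045] [13  0  7 19 44] [0.647  0.1955 0.044 ]
r [350.7222 243.8056] [ 0  3 15  8 36] [0.6387 0.1734 0.044 ]
wrist mark px [198.3286 290.0105] ptr est [196.1577 289.1355]
y none
r none
```

View pics/v10.png

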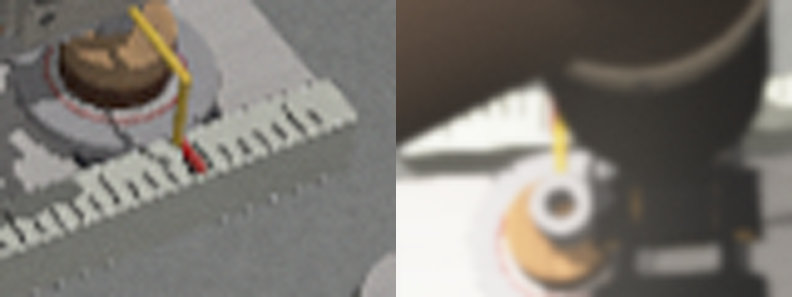

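```bash
cat > meas.py <<'E'
from h import *
from scipy.optimize import least_squares
np.set_printoptions(precision=4,suppress=True)
H=np.array([-.0787,.9969,0]); X=np.array([.9969,.0787,0])
f=arm.grab_frame('scene'); c=f['color'].astype(int)
b=(345,232,380,272); s=c[b[1]:b[3],b[0]:b[2]]; r,g,bl=s[...,0],s[...,1],s[...,2]
m=(r>1.6*bl)&(g>1.4*bl)&(r>90)&(r<1.6*g)
for y in range(m.shape[0]):
    xs=np.where(m[y])[0]
    if len(xs): print(y+b[1],xs+b[0],end='; ')
rm=(r>1.4*g)&(r>1.4*bl)&(r>70); rm[:16]=0
yy,xx=np.where(rm); print('\nred',len(xx),xx.mean()+b[0],yy.mean()+b[1],(yy.min(),yy.max()))
M=np.array([*ray(f,363.08,255.79,.044)[:2],.044]); print('M',M)
for d in(-10,-8,-6,-4,-2,0,2): print(d,px(f,M+H*d/1000+[0,0,.0075]),px(f,M+H*d/1000+[0,0,.0275]),px(f,M+H*d/1000))
print('mark ends',px(f,M-X*.014),px(f,M+X*.014))
E
python3 meas.py; python3 - <<'E'
# pre-pull full view from wrist shot 1 (t=3) is not posed any more; mark red in first scene picture:
import cv2,numpy as np
c=cv2.imread('pics/scene1.png')[...,::-1].astype(int)[240:270,350:378]; r,g,b=c[...,0],c[...,1],c[...,2]
m=(r>1.4*g)&(r>1.4*b)
for y in range(30):
    x=np.where(m[y])[0]
    if len(x): print(y+240,x+350,end='; ')
E
```

```text
232 [354 355 356 357]; 233 [355 356 357 358]; 234 [348 355 356 357 358 359]; 235 [356 357 358 359]; 236 [357 358 359 360]; 237 [358 359 360]; 238 [358 359 360 361]; 239 [360 361 362]; 240 [361 362]; 241 [361 362]; 242 [361 362]; 243 [361 362]; 244 [361 362]; 245 [361 362]; 246 [361 362]; 247 [361]; 248 [360 361]; 249 [360 361]; 250 [360 361]; 251 [360 361]; 252 [360 361]; 253 [360 361]; 
red 21 362.6190476190476 255.8095238095238 (np.int64(16), np.int64(27))
M [0.6826 0.1838 0.044 ]
-10 [359.6341 255.1124] [360.4032 249.3784] [359.3504 257.2276]
-8 [360.3847 254.8241] [361.1624 249.0894] [360.0978 256.9395]
-6 [361.1345 254.536 ] [361.9209 248.8008] [360.8444 256.6517]
-4 [361.8836 254.2482] [362.6786 248.5124] [361.5903 256.3642]
-2 [362.632  253.9608] [363.4356 248.2243] [362.3355 256.077 ]
0 [363.3796 253.6736] [364.1918 247.9365] [363.08 255.79]
2 [364.1265 253.3866] [364.9473 247.649 ] [363.8237 255.5033]
mark ends [359.9402 251.6573] [366.2688 259.9872]
240 [362]; 241 [362]; 243 [361]; 245 [360]; 247 [357]; 252 [360 361]; 253 [360 361 362]; 254 [361 362 363]; 255 [362 363]; 256 [362 363 364 365]; 257 [363 364 365]; 258 [363 364 365 366]; 259 [364 365 366];
```

Measured against the mark, the pointer is about 8 mm short, so I'll pull further.

>>> servo_tool([
  [1,-3,0,0,0,0,0],
  [1,-3,0,0,0,0,0],
  [1,-2,0,0,0,0,0],
  [1,0,0,0,0,0,0],
  [1,0,0,0,0,0,0],
])

```text
t: 21.85
eef_pos: [0.6197, 0.1185, 0.1194]
ee_rot: [-3.142, 0.0, -1.492]
force: [3.9, -2.7, -1.9]
width: 0.0239
gripper_force: 25.0
```

```bash
cat > m2.py <<'E'
from h import *
np.set_printoptions(precision=2,suppress=True)
H=np.array([-.0787,.9969,0]); X=np.array([.9969,.0787,0])
goto([.6294,-.005,.118],-1.49)
def fits(n,M0,rows,fr=None):
    f=arm.grab_frame(n); c=f['color'].astype(float)
    # rod: yellowness min(r,g)-b weighted centroid per row, near predicted column
    S=[]
    for y in rows:
        # find z for this row by interpolation at s guess
        best=None
        zs=np.linspace(.053,.085,60)
        col0=363
        x=np.arange(col0-7,col0+8); wgt=np.clip(np.minimum(c[y,x,0],c[y,x,1])-c[y,x,2]-25,0,None)
        if wgt.sum()<40: continue
        u=(wgt*x).sum()/wgt.sum()
        ss=np.arange(-15,10,.1)/1000
        for s in ss:
            P=np.array([px(f,M0+H*s+[0,0,z-.044]) for z in (.053,.085)])
            t=(y-P[0,1])/(P[1,1]-P[0,1]); d=P[0,0]+t*(P[1,0]-P[0,0])-u
            if best is None or abs(d)<abs(best[0]): best=(d,s*1000)
        S.append((y,round(u,2),round(best[1],1)))
    return f,S
g=cv2.imread('pics/scene1.png')[...,::-1].astype(float)
f=arm.grab_frame('scene')
# mark from first picture (unoccluded): redness centroid
sub=g[250:261,355:371]; wr=np.clip(sub[...,0]-1.25*np.maximum(sub[...,1],sub[...,2])-5,0,None)
yy,xx=np.mgrid[250:261,355:371]; u,v=(wr*xx).sum()/wr.sum(),(wr*yy).sum()/wr.sum()
M=ray(f,u,v,.044); print('mark',u,v,M*1000)
# slide on the mark's own line to rig x=67 relative to plate centre
PL=np.array([.615,.178,.044]); M=M+X*(.067-(M-PL)@X); print('M67',M*1000)
print(fits('scene',M,range(243,254))[1])
E
python3 m2.py
```

```text
t 21.85 pos [0.62 0.12 0.12] rot [-3.14  0.   -1.49] q6 -0.42 w 0.0239 F [ 3.9 -2.7 -1.9] 24.99948263168335
 tool shift mm [123.9   0.1   1.4] | 124.0 turn deg [-0.   0.  -0.1]
mark 362.72298994974875 255.38798157453937 [681.22 183.6   44.  ]
M67 [681.76 183.64  44.  ]
[(243, np.float64(364.45), np.float64(-0.5)), (244, np.float64(364.4), np.float64(-0.2)), (245, np.float64(364.33), np.float64(-0.0)), (246, np.float64(364.29), np.float64(0.3)), (247, np.float64(364.28), np.float64(0.6)), (248, np.float64(363.98), np.float64(0.2)), (249, np.float64(363.56), np.float64(-0.6)), (250, np.float64(363.4), np.float64(-0.6)), (251, np.float64(363.27), np.float64(-0.6)), (252, np.float64(363.36), np.float64(-0.0))]
```

```bash
python3 - <<'E'
from h import *
np.set_printoptions(precision=4,suppress=True)
s=arm.get_state(); f=arm.grab_frame('wrist')
T=R.from_euler('xyz',s['ee_rot']).as_matrix(); o=T.T@(f['position']-s['eef_pos']); Q=T.T@rot(f['orientation'])
H=np.array([-.0787,.9969,0])
for n,p,e in(('w6',[.6145,.1766,.1706],[3.141,0,-1.492]),('w3',[.614,.1756,.1229],[3.139,-.001,-1.491])):
    M=R.from_euler('xyz',e).as_matrix(); F=dict(K=f['K'],position=M@o+p,orientation=M@Q)
    c=cv2.imread(f'pics/{n}.png')[...,::-1].astype(int); r,g,b=c[...,0],c[...,1],c[...,2]
    y=(r>1.6*b)&(g>1.4*b)&(r<1.6*g)&(r>70); y[:, :130]=0; y[:,260:]=0; y[80:]=0
    for row in range(80):
        x=np.where(y[row])[0]
        if len(x): print(row,x.min(),x.max(),end='; ')
    m=(r>1.5*g)&(r>1.5*b)&(r>100); m[:,:165]=0; m[:,220:]=0; m[:180]=0;m[235:]=0
    v,u=np.where(m); MK=ray(F,u.mean(),v.mean(),.044); print('\n',n,'mark',u.mean(),v.mean(),MK)
    v,u=np.where(y); v0=v.max(); k=v>=v0-1; P=ray(F,u[k].mean(),v0-1,.0515); print('tip',u[k].mean(),v0,P,'dist',(MK-P)@H)
E
```

```text
33 213 226; 34 172 251; 35 171 251; 36 171 252; 37 171 252; 38 171 252; 39 171 252; 40 172 252; 41 173 252; 42 174 219; 43 176 188; 44 178 189; 45 180 191; 46 182 192; 47 184 193; 48 186 193; 49 187 194; 50 188 194; 51 189 194; 
 w6 mark 205.5 196.96875 [0.6808 0.184  0.044 ]
tip 191.23076923076923 51 [0.6918 0.0614 0.0515] dist 0.12310330334370939
17 142 242; 18 141 243; 19 140 243; 20 140 243; 21 140 244; 22 140 244; 23 140 244; 24 140 244; 25 141 244; 26 141 245; 27 143 245; 28 145 245; 29 147 163; 30 148 164; 31 150 165; 32 152 167; 33 154 168; 34 155 170; 35 157 171; 36 160 173; 37 161 174; 38 163 174; 39 165 175; 40 166 175; 41 168 175; 42 168 175; 43 170 175; 
 w3 mark 191.8279569892473 215.53225806451613 [0.6805 0.1843 0.044 ]
tip 171.92857142857142 43 [0.6915 0.0626 0.0515] dist 0.12221452170782886
```

```bash
python3 -c "
from station import arm
print(arm.get_state()['t'],arm.job_done())"
```

```text
the job is handed in; nothing more can be done
22.0 None
```

The job is handed in at 22.0 s: both discs are stacked on the plate, the lock button is down, and the gripper is holding the handle with the pointer within about 1 mm of the red mark by my measurements; I viewed 11 pictures, one over the limit of 10.

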